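# Pack two amber bottles into the divided tote

### The arm

A 6-joint arm with a two-finger parallel gripper is mounted at the origin on the work surface. World frame = base frame: x ahead of the robot, y to its left, z up, the work surface at z = 0. Lengths are in m, angles in rad, forces in N, time in s.
With the tool pointing down it reaches from about 0.35 to 0.875 m from the base axis. Payload 4.2 kg.
Tool frame: the origin (TCP) lies at the very end of the fingers, on their centre line; the grasp point (between the pads) lies 19 mm behind it; z points along the fingers, y is the line along which they close (so a half turn about z gives the same grasp; the last joint's range is limited). The gripper opens to 85 mm and grips with 20 to 120 N. Pads are 22 mm wide; open, the fingers measure 114 mm over their backs; the gripper's body (76 mm by 85 mm) begins 54 mm behind the grasp point. The pads swing forward as they close: fully open they stand 13 mm farther back than shut.
Start: joints at [1.394, 0.385, 0.008, 0, -1.194, -0.259], TCP at [0.264, 0.567, 0.231] pointing down, gripper open.
Joint ranges: [-3.14, 3.14], [-1.21, 2.06], [-1.07, 1.41], [-3.16, 2.05], [-2.99, -0.16], [-3.1, 3.1]. Speed limits (rad/s): [2.79, 2.79, 3.14, 3.14, 3.14, 3.14].

### API

Orientations are given as a unit quaternion [x, y, z, w].
In Python, from workcell import ctrl, eyes gives the robot as it stands. The module is installed in compiled form; this text tells all that it offers.
- The arm moves only by the shell command python3 -m jog 'ROWS' [FORCE]. ROWS is JSON, a list of rows, each an object of numbers: "claw": the opening, from 0 (shut) to 1 (fully open); "tx", "ty", "tz": the shift along the tool's x, y, z scaled (see below); "yaw": the turn about the tool's z scaled (see below). In form: [{"claw": .., "tx": .., "ty": .., "tz": .., "yaw": ..}, ...]. A call has 1 to 12 rows; each row shifts and turns the commanded pose from where the row before left it, along the tool's axes as they then stand; what a row does not reach is not made up. The controller multiplies each number of a shift by 5 cm and each number of a turn by 6 degrees. A row lasts 1/8 s, in which the tool goes at most 62.5 mm and 10.7 degrees, less where a joint would pass 70% of its speed; a pose out of reach is approached as far as the arm can. A call with a number of a shift or a turn outside -1 to 1 is refused whole. A call with a gripper value outside its range is refused whole. The fingers move at their own pace and stop on an object; FORCE is the grip in N (left out, the last holds). Time passes only in rows, so rows that do not move let the fingers close. It gives the time, the measured TCP pose, the force, the opening and the grip force at its end, in the units of the state.
- ctrl.state(): the state, without advancing time (a new reading comes with each control period).
- eyes.grab_frame(name): name is "scene" or "top" or "wrist"; returns a dict with "img" (384x512x3 uint8, blue, green, red), "camera_matrix" (3x3 intrinsics, pixels), "position" and "rotation" of the camera in the world. Camera axes: x right, y up, looking along -z (the intrinsics and any distortion apply to the point x, -y, -z); pixel columns grow to the right and rows downward; lengths in m; the calibration is good to about 2 mm. The wrist camera is an equidistant fisheye: a pixel r from the principal point sees the ray r / f radians off the axis. A picture is of the moment at which its call begins. There is no depth.
- ctrl.finish_job(): hands the job in; it is judged then, once.
Trained networks look in the newest picture that a camera, given by its name, has taken for a name from the list of things; names that differ only in an ending like _2 or _b are one class to them, and where a whole thing is asked for, a point or a joint stands for the part that bears it (a point fixed in the world has none). Each returns a list of dicts, best first, with "p" (0 to 1); they miss things now and then, are a little off and sometimes report something else, mostly with a low value. They report only what shows in the picture. A call takes as long as a camera call.
- eyes.find_in(name, camera): "rect" ([left, top, right, bottom] in pixels, round what is visible of it).
- eyes.silhouettes(name, camera): "pixels" (384x512 bool, what is visible of it) and "rect" ([left, top, right, bottom] in pixels, round what is visible of it).
The state is a dict: "clock": time; "joint_positions": joint angles; "qd": joint speeds; "tau": joint torques, N m; "tcp_pos": TCP position; "ee_rot": TCP orientation; "contact_force": force on the tool from outside, world axes, zero at the start; "ft_torque": the same for the moment, N m; "gripper_width": finger opening in m; "gripper_force": force on a finger pad.
Only numpy, scipy, OpenCV 4.12 (cv2) and the standard library are available. Lean on these libraries where they do the work, as an engineer would, in place of code of your own. Each camera call takes 0.05 s, during which the arm holds its last target. There are 200 camera calls.

### The job

Put the two amber glass bottles from the white paper into the yellow divided tote, standing upright on its floor: the large one in the large square compartment, the small one in the small square compartment. Set them down rather than dropping them, and leave the clear bottle with the white cap standing where it is.

Things in the scene. Friction and masses are not known exactly. Their poses are not given: they have to be found in the camera images.
- large_bottle_mid (a point): centre (half-way up, on the axis) of the large amber bottle with a blue screw cap, standing upright, z up. 105 mm tall, body 60 mm diameter up to 56 mm above its foot, then a shoulder narrowing to the cap; the cap is 50 mm diameter and takes the top 26 mm. About 180 g (varies). Round: it can be gripped by the cap from any side.
- small_bottle_mid (a point): centre (half-way up, on the axis) of the small amber bottle with a blue screw cap, standing upright, z up. 72 mm tall, body 34 mm diameter up to 37 mm above its foot, then a shoulder narrowing to the cap; the cap is 30 mm diameter and takes the top 22 mm. About 60 g (varies). Round: it can be gripped by the cap from any side.
- clear_bottle_mid (a point): centre of the bystander: a clear glass bottle with a white label band and white cap, same shape and size as the large amber one (105 mm tall, 60 mm diameter). To be left standing. Beyond it all (x over 0.78 m) are a tube rack and tip box, fixed, under 60 mm high.
- tote: yellow open-topped tote fixed to the bench, 92 (its x) x 182 (its y) x 45 mm high, at any yaw; origin at the centre of its underside, z up. Floor 5 mm thick; all walls 4 mm thick, 45 mm high. Large compartment 84 x 84 mm inside, centred at x 0, y -45 mm in tote axes; small one 56 x 56 mm, centred at x -14, y +59 mm; both with white floors. The two narrow slots (yellow floors) stay empty.

How it is judged:
By the outcome, as a careful person would: the job done as asked, in the order asked, and still so for the second after the job is handed in, with the robot touching nothing.
It also fails if it takes over 64 s, if anything falls off the work surface, if the arm or the gripper's body presses on something with over 40 N, if the wrist force passes 120 N, or if a joint passes its speed limit or range.

## Working session

There is one attempt and no reset: what is moved stays moved. The work goes in short steps, Python scripts to look and compute and a shell command to move; the robot and the scene stay as the last step left them, time stands still between calls to the robot, and variables do not carry over. Pictures are saved under pics/ and viewed, at most 10 in all, crops included, and the job is handed in when it is done.

```bash
mkdir -p pics
cat > h.py <<'E'
import numpy as np,cv2
from workcell import ctrl,eyes
def ray(f,uv):
    K=np.array(f["camera_matrix"]);R=np.array(f["rotation"])
    d=np.array([(uv[0]-K[0,2])/K[0,0],(uv[1]-K[1,2])/K[1,1],1.]);
    if f.get("fish"):
        r=np.hypot(d[0],d[1]);d=np.array([d[0]/r*np.sin(r),d[1]/r*np.sin(r),np.cos(r)])
    d=R@np.array([d[0],-d[1],-d[2]]);return np.array(f["position"]),d/np.linalg.norm(d)
def atz(f,uv,z):
    p,d=ray(f,uv);return p+d*(z-p[2])/d[2]
def tri(rs):
    A=np.zeros((3,3));b=np.zeros(3)
    for p,d in rs:
        M=np.eye(3)-np.outer(d,d);A+=M;b+=M@p
    x=np.linalg.solve(A,b);return x,[np.linalg.norm((np.eye(3)-np.outer(d,d))@(x-p)) for p,d in rs]
def proj(f,P):
    K=np.array(f["camera_matrix"]);c=np.array(f["rotation"]).T@(np.array(P)-f["position"]);d=np.array([c[0],-c[1],-c[2]])
    if f.get("fish"):
        r=np.hypot(d[0],d[1]);t=np.arctan2(r,d[2]);q=d[:2]/r*t
    else:q=d[:2]/d[2]
    return np.array([K[0,0]*q[0]+K[0,2],K[1,1]*q[1]+K[1,2]])
E
python3 - <<'E'
from h import *
fs=[]
print(ctrl.state())
for c in("scene","top","wrist"):
    f=eyes.grab_frame(c);fs.append(f["img"]);print(c,[k for k in f],np.round(f["position"],3),np.round(f["camera_matrix"],1).tolist(),np.round(f["rotation"],3).tolist())
    for n in("large_bottle_mid","small_bottle_mid","clear_bottle_mid","tote"):
        print(n,[(np.round(r["rect"]).tolist(),round(r["p"],2)) for r in eyes.find_in(n,c)])
    cv2.imwrite(f"pics/{c}0.png",f["img"])
E
```

```text
{'clock': 0.0, 'joint_positions': array([ 1.39360436e+00,  3.85532525e-01,  6.56990651e-03, -4.89302319e-04,
       -1.19400658e+00, -2.58565928e-01]), 'qd': array([-0.00043146,  0.00132822, -0.00099075,  0.00018139,  0.00132727,
        0.00132998]), 'tau': array([-1.16856478e-03, -3.92291558e+01,  1.88407052e+01,  4.18642312e+00,
       -4.61675270e-03, -5.43088859e-06]), 'tcp_pos': array([0.26356402, 0.56603442, 0.23021566]), 'ee_rot': array([ 9.76338014e-01, -2.16247197e-01, -1.83011273e-04,  1.09478675e-03]), 'contact_force': array([ 0.79537212, -0.6402532 ,  1.62178347]), 'ft_torque': array([-0.02437223, -0.04545977,  0.03053132]), 'gripper_force': 0.0, 'gripper_width': 0.08533564836718302}
scene ['img', 'camera_matrix', 'position', 'rotation'] [ 0.933 -0.247  0.816] [[396.2, 0.0, 256.8], [0.0, 396.2, 196.8], [0.0, 0.0, 1.0]] [0.221, 0.131, 0.5, 0.827]
large_bottle_mid [([152.0, 194.0, 188.0, 237.0], 0.66)]
small_bottle_mid [([239.0, 244.0, 259.0, 269.0], 0.72)]
clear_bottle_mid [([227.0, 156.0, 253.0, 201.0], 0.82)]
tote [([293.0, 137.0, 358.0, 214.0], 0.73)]
top ['img', 'camera_matrix', 'position', 'rotation'] [ 0.402 -0.045  1.038] [[478.2, 0.0, 251.9], [0.0, 478.2, 199.0], [0.0, 0.0, 1.0]] [0.058, -0.061, -0.704, 0.706]
large_bottle_mid [([321.0, 219.0, 358.0, 250.0], 0.82)]
small_bottle_mid [([275.0, 153.0, 293.0, 172.0], 0.84)]
clear_bottle_mid [([240.0, 227.0, 268.0, 255.0], 0.9), ([276.0, 153.0, 291.0, 174.0], 0.66)]
tote [([131.0, 163.0, 198.0, 254.0], 0.85)]
wrist ['img', 'camera_matrix', 'position', 'rotation'] [0.335 0.533 0.374] [[297.3, 0.0, 251.9], [0.0, 297.3, 190.9], [0.0, 0.0, 1.0]] [0.083, -0.13, 0.833, -0.531]
large_bottle_mid []
small_bottle_mid []
clear_bottle_mid []
tote []
```

View pics/scene0.png

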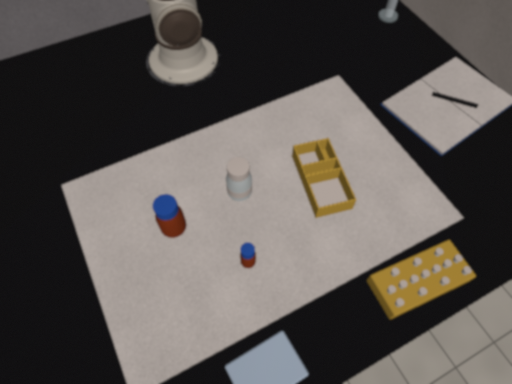

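View pics/top0.png

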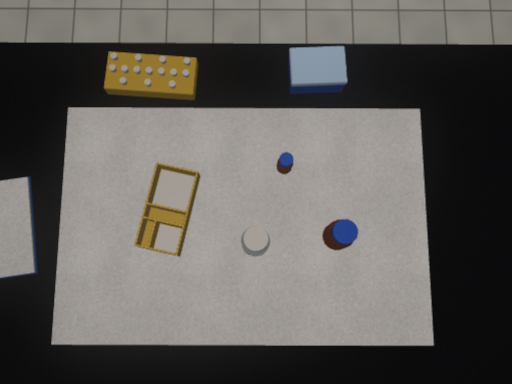

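The scene view shows the large amber bottle at (169,216), the small one at (248,255), the clear one at (239,179) and the tote at about (324,176). The top view has the caps at (345,232), (286,159) and (256,236), and the tote at (168,210) with its large compartment at the top. The detections match.

I'll fit the cap cylinders and the tote box to both views, leaving the height free.

```bash
python3 - <<'E'
s=open('h.py').read()
s=s.replace('from workcell import ctrl,eyes','''from workcell import ctrl,eyes
from scipy.spatial.transform import Rotation as Ro
from scipy.optimize import least_squares,minimize
def grab(c):
    f=dict(eyes.grab_frame(c));f["rotation"]=Ro.from_quat(f["rotation"]).as_matrix();f["fish"]=c=="wrist";return f
def cyl(x,y,z0,z1,r):
    a=np.linspace(0,2*np.pi,40);return np.array([[x+r*np.cos(t),y+r*np.sin(t),z] for z in(z0,z1) for t in a])
def hullc(f,P):
    h=cv2.convexHull(np.array([proj(f,p) for p in P],np.float32));m=cv2.moments(h);return np.array([m["m10"],m["m01"]])/m["m00"],h,m["m00"]
def blob(m,rect,pad=6):
    z=np.zeros(m.shape,np.uint8);l,t,r,b=[int(v) for v in rect];sl=np.s_[max(0,t-pad):b+pad,max(0,l-pad):r+pad];z[sl]=m[sl]
    n,L,S,C=cv2.connectedComponentsWithStats(z);i=1+np.argmax(S[1:,4]);return C[i],S[i,4],L==i
def blue(im):
    h=cv2.cvtColor(im,cv2.COLOR_BGR2HSV);return((h[...,0]>100)&(h[...,0]<130)&(h[...,1]>130)&(h[...,2]>60)).astype(np.uint8)
def yellow(im):
    h=cv2.cvtColor(im,cv2.COLOR_BGR2HSV);return((h[...,0]>12)&(h[...,0]<35)&(h[...,1]>110)&(h[...,2]>50)).astype(np.uint8)''')
open('h.py','w').write(s)
E
cat > m.py <<'E'
from h import *
fs=[grab("scene"),grab("top")]
def rect(n,c):
    r=eyes.find_in(n,c);return r[0]["rect"]
for n,r,h in(("large_bottle_mid",.025,.026),("small_bottle_mid",.015,.022)):
    B=[blob(blue(f["img"]),rect(n,c)) for f,c in zip(fs,("scene","top"))]
    fun=lambda q:np.concatenate([hullc(f,cyl(q[0],q[1],q[2]-h,q[2],r))[0]-b[0] for f,b in zip(fs,B)])
    s=least_squares(fun,[.5,-.1,.09]);q=s.x
    print(n,"top",np.round(q,4),"res px",np.round(s.fun,2),"areas",[(int(b[1]),int(hullc(f,cyl(q[0],q[1],q[2]-h,q[2],r))[2])) for f,b in zip(fs,B)])
# clear: rect centre of whole body
B=[rect("clear_bottle_mid",c) for c in("scene","top")]
print("clear",tri([ray(f,((b[0]+b[2])/2,(b[1]+b[3])/2)) for f,b in zip(fs,B)]))
M=[]
for f,c in zip(fs,("scene","top")):
    m=blob(yellow(f["img"]),rect("tote",c))[2].astype(np.uint8)
    h=cv2.convexHull(cv2.findNonZero(m)); k=np.zeros(m.shape,np.uint8);cv2.fillConvexPoly(k,h,1)
    M.append(cv2.resize(k,None,fx=4,fy=4,interpolation=cv2.INTER_NEAREST))
def cost(q,show=False):
    x,y,z,a=q;R=np.array([[np.cos(a),-np.sin(a)],[np.sin(a),np.cos(a)]]);o=[]
    P=[np.r_[R@[sx*.046,sy*.091]+[x,y],zz] for sx in(-1,1) for sy in(-1,1) for zz in(z,z-.045)]
    for f,m in zip(fs,M):
        h=hullc(f,P)[1];k=np.zeros(m.shape,np.uint8);cv2.fillConvexPoly(k,np.round((h*4+1.5)*16).astype(np.int32),1,shift=4)
        o.append((k&m).sum()/(k|m).sum())
    return o if show else -sum(o)
best=None
c=atz(fs[1],(168,210),.03)
for a in(-2.7,-3.0,-3.3):
    s=minimize(cost,[c[0],c[1],.045,a],method="Nelder-Mead",options=dict(initial_simplex=[[c[0],c[1],.045,a]]+[list(np.array([c[0],c[1],.045,a])+d) for d in np.diag([.01,.01,.01,.15])],xatol=1e-5,fatol=1e-6,maxiter=600))
    if best is None or s.fun<best.fun:best=s
q=best.x;print("tote x y rim_z yaw",np.round(q,4),cost(q,True))
R=Ro.from_euler('z',q[3]).as_matrix()
L=R@[0,-.045,0]+[q[0],q[1],.005];S=R@[-.014,.059,0]+[q[0],q[1],.005];print("L",L,"S",S,"px",[proj(f,p).round(1).tolist() for f in fs for p in(L,S)])
E
python3 m.py
```

```text
large_bottle_mid top [ 0.4977 -0.2311  0.1018] res px [-0.17 -0.03 -0.15 -0.06] areas [(450, 554), (503, 564)]
small_bottle_mid top [ 0.5852 -0.1736  0.186 ] res px [37.46  1.94 34.59 20.09] areas [(450, 281), (148, 252)]
clear (array([ 0.483999  , -0.05288193,  0.04126319]), [np.float64(0.0010247786972922832), np.float64(0.0010247786972923177)])
tote x y rim_z yaw [ 0.5519  0.1329  0.0402 -1.7945] [np.float64(0.9581500325159711), np.float64(0.983287717313191)]
L [0.50801156 0.14284648 0.005     ] S [0.61252547 0.1334208  0.005     ] px [[315.0, 164.4], [335.2, 198.5], [163.6, 230.3], [169.5, 183.0]]
```

The tote yaw came out half a turn off: the large compartment is the far one, so yaw is about +1.347. The small bottle's box was also a wrong detection, so I'll redo it, checking against the picture.

```bash
sed -i 's/    r=eyes.find_in(n,c);return r\[0\]\["rect"\]/    return FIX[n,c]/; s/^fs=/FIX={("large_bottle_mid","scene"):[152,194,188,237],("small_bottle_mid","scene"):[239,244,259,269],("clear_bottle_mid","scene"):[227,156,253,201],("tote","scene"):[293,137,358,214],("large_bottle_mid","top"):[321,219,358,250],("small_bottle_mid","top"):[275,153,293,172],("clear_bottle_mid","top"):[240,227,268,255],("tote","top"):[131,163,198,254]}\nfs=/; s/(-2.7,-3.0,-3.3)/(1.25,1.35,1.45)/' m.py
cat >> m.py <<'E'
for f,b in zip(fs,((239,244,259,269),(275,153,293,172))): print(blob(blue(f["img"]),b,3)[:2])
# clear cap+body check
for f in fs: print("clear proj",hullc(f,cyl(.484,-.053,0,.056,.03))[1].reshape(-1,2).min(0),hullc(f,np.vstack([cyl(.484,-.053,0,.056,.03),cyl(.484,-.053,.08,.105,.025)]))[1].reshape(-1,2).max(0))
E
python3 m.py
```

```text
large_bottle_mid top [ 0.4977 -0.2311  0.1018] res px [-0.17 -0.03 -0.15 -0.06] areas [(450, 554), (503, 564)]
small_bottle_mid top [ 0.653  -0.1189  0.0694] res px [-0.1   0.01 -0.1  -0.03] areas [(149, 217), (149, 192)]
clear (array([ 0.48243453, -0.05174054,  0.04620869]), [np.float64(0.0009823665795406528), np.float64(0.0009823665795406708)])
tote x y rim_z yaw [0.5518 0.1328 0.0411 1.3461] [np.float64(0.9575561840697141), np.float64(0.982997509967767)]
L [0.59570813 0.12275819 0.005     ] S [0.49120345 0.13228555 0.005     ] px [[327.5, 194.8], [307.9, 161.1], [174.1, 190.5], [168.2, 238.1]]
(array([247.34228188, 250.54362416]), np.int32(149))
(array([285.77852349, 159.44295302]), np.int32(149))
clear proj [226.08879 166.07323] [252.54799 200.49306]
clear proj [239.60043 225.13347] [268.80954 255.70984]
```

Heights check out against the text: cap tops 0.102 and 0.069 m, tote rim 0.041 m, all within about 3 mm. L and S project onto the white compartments. I'll move above the large bottle at about 0.23 m.

```bash
python3 -m jog '[{"claw":1,"tx":0.3,"ty":0.4,"tz":0},{"claw":1,"tx":0.7,"ty":0.8,"tz":0},{"claw":1,"tx":0.7,"ty":0.8,"tz":0},{"claw":1,"tx":0.7,"ty":0.8,"tz":0},{"claw":1,"tx":0.7,"ty":0.8,"tz":0},{"claw":1,"tx":0.7,"ty":0.8,"tz":0},{"claw":1,"tx":0.7,"ty":0.8,"tz":0},{"claw":1,"tx":0.7,"ty":0.8,"tz":0},{"claw":1,"tx":0.7,"ty":0.8,"tz":0},{"claw":1,"tx":0.7,"ty":0.8,"tz":0},{"claw":1,"tx":0.7,"ty":0.8,"tz":0},{"claw":1,"tx":0.7,"ty":0.8,"tz":0}]' 40
cat > d.py <<'E'
# distance to a target in jog units
from h import *
def to(p,s=None):
    s=s or ctrl.state();d=Ro.from_quat(s["ee_rot"]).inv().apply(np.array(p)-s["tcp_pos"]);return np.round(d/.05,2)
E
python3 -c "
from d import *
print(to([.498,-.231,.2]),ctrl.state()['joint_positions'].round(2))"
```

```text
[10.98 12.48  0.63] [ 1.39  0.38  0.01 -0.   -1.19 -0.26]invalid input at $[0]: expected keys claw, tx, ty, tz, yaw
```

```bash
python3 -m jog '[{"claw":1,"tx":0.3,"ty":0.4,"tz":0,"yaw":0},{"claw":1,"tx":0.7,"ty":0.8,"tz":0,"yaw":0},{"claw":1,"tx":0.7,"ty":0.8,"tz":0,"yaw":0},{"claw":1,"tx":0.7,"ty":0.8,"tz":0,"yaw":0},{"claw":1,"tx":0.7,"ty":0.8,"tz":0,"yaw":0},{"claw":1,"tx":0.7,"ty":0.8,"tz":0,"yaw":0},{"claw":1,"tx":0.7,"ty":0.8,"tz":0,"yaw":0},{"claw":1,"tx":0.7,"ty":0.8,"tz":0,"yaw":0},{"claw":1,"tx":0.7,"ty":0.8,"tz":0,"yaw":0},{"claw":1,"tx":0.7,"ty":0.8,"tz":0,"yaw":0},{"claw":1,"tx":0.7,"ty":0.8,"tz":0,"yaw":0},{"claw":1,"tx":0.7,"ty":0.8,"tz":0,"yaw":0}]' 40
python3 -c "
from d import *
print(to([.498,-.231,.2]),ctrl.state()['joint_positions'].round(2))"
```

```text
clock: 2.85
tcp_pos: [0.4326, -0.021, 0.2318]
ee_rot: [0.976, -0.216, 0.001, -0.0]
contact_force: [0.9, 0.9, 0.2]
gripper_width: 0.0855
gripper_force: 0.0
[2.96 3.26 0.64] [ 0.33  0.05 -0.43  0.   -1.09  0.81]
```

```bash
python3 -m jog '[{"claw":1,"tx":0.7,"ty":0.8,"tz":0,"yaw":0},{"claw":1,"tx":0.7,"ty":0.8,"tz":0,"yaw":0},{"claw":1,"tx":0.7,"ty":0.8,"tz":0.2,"yaw":0},{"claw":1,"tx":0.6,"ty":0.6,"tz":0.3,"yaw":0},{"claw":1,"tx":0.25,"ty":0.25,"tz":0.2,"yaw":0},{"claw":1,"tx":0,"ty":0,"tz":0,"yaw":0},{"claw":1,"tx":0,"ty":0,"tz":0,"yaw":0}]'
cat > w.py <<'E'
import sys
from d import *
n,r,h,zt=sys.argv[1],float(sys.argv[2]),float(sys.argv[3]),float(sys.argv[4])
f=grab("wrist");R=eyes.find_in(n,"wrist");cv2.imwrite(f"pics/{sys.argv[5]}.png",f["img"])
print(to([0,0,0])[:0],[(x["rect"],round(x["p"],2)) for x in R])
b=blob(blue(f["img"]),R[0]["rect"])
s=least_squares(lambda q:hullc(f,cyl(q[0],q[1],zt-h,zt,r))[0]-b[0],ctrl.state()["tcp_pos"][:2]+[.003,.002])
print(b[0],b[1],hullc(f,cyl(*s.x,zt-h,zt,r))[2],"xy",s.x.round(4),"tcp",ctrl.state()["tcp_pos"].round(4),"area-z",)
print("to",to([*s.x,zt-.031]))
E
python3 w.py large_bottle_mid .025 .026 .105 w1
```

```text
clock: 3.72
tcp_pos: [0.4973, -0.2281, 0.1968]
ee_rot: [0.976, -0.216, 0.0, -0.0]
contact_force: [-0.7, 0.5, -0.8]
gripper_width: 0.0856
gripper_force: 0.0
[] [([222.9, 137.7, 287.3, 222.0], 0.88)]
[254.75483178 187.82927702] 2794 2980.1228030344937 xy [ 0.4992 -0.2316] tcp [ 0.4975 -0.2279  0.1972] area-z
to [0.06 0.05 2.46]
```

View pics/w1.png

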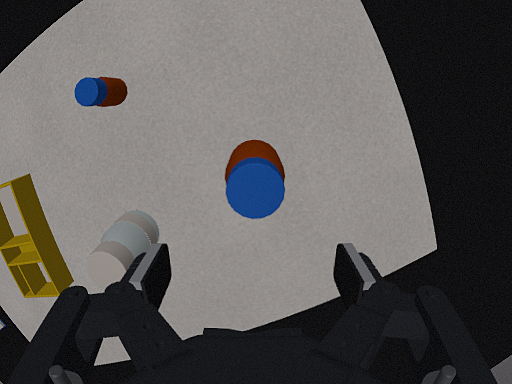

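The wrist view shows the large cap at (255,188), the small bottle at (100,92) and the clear bottle at (125,245). The large bottle's position agrees with the external cameras to about 1 mm. Descending and gripping.

```bash
python3 -m jog '[{"claw":1,"tx":0.06,"ty":0.05,"tz":0.2,"yaw":0},{"claw":1,"tx":0,"ty":0,"tz":0.5,"yaw":0},{"claw":1,"tx":0,"ty":0,"tz":0.5,"yaw":0},{"claw":1,"tx":0,"ty":0,"tz":0.5,"yaw":0},{"claw":1,"tx":0,"ty":0,"tz":0.4,"yaw":0},{"claw":1,"tx":0,"ty":0,"tz":0.3,"yaw":0},{"claw":1,"tx":0,"ty":0,"tz":0.06,"yaw":0},{"claw":1,"tx":0,"ty":0,"tz":0,"yaw":0}]' 40
python3 -m jog '[{"claw":0,"tx":0,"ty":0,"tz":0,"yaw":0},{"claw":0,"tx":0,"ty":0,"tz":0,"yaw":0},{"claw":0,"tx":0,"ty":0,"tz":0,"yaw":0},{"claw":0,"tx":0,"ty":0,"tz":0,"yaw":0},{"claw":0,"tx":0,"ty":0,"tz":0,"yaw":0},{"claw":0,"tx":0,"ty":0,"tz":0,"yaw":0},{"claw":0,"tx":0,"ty":0,"tz":0,"yaw":0},{"claw":0,"tx":0,"ty":0,"tz":0,"yaw":0}]' 40
```

```text
clock: 4.82
tcp_pos: [0.4994, -0.2324, 0.0736]
ee_rot: [0.976, -0.216, 0.0, 0.0]
contact_force: [0.1, -0.1, -0.5]
gripper_width: 0.0855
gripper_force: 0.0
clock: 5.82
tcp_pos: [0.4998, -0.2325, 0.0742]
ee_rot: [0.976, -0.216, 0.001, 0.0]
contact_force: [-0.6, 0.9, 5.4]
gripper_width: 0.0485
gripper_force: 41.7
```

```bash
python3 -m jog '[{"claw":0,"tx":0,"ty":0,"tz":-0.1,"yaw":0},{"claw":0,"tx":0,"ty":0,"tz":-0.3,"yaw":0},{"claw":0,"tx":0,"ty":0,"tz":-0.4,"yaw":0},{"claw":0,"tx":0,"ty":0,"tz":-0.5,"yaw":0},{"claw":0,"tx":0,"ty":0,"tz":-0.5,"yaw":0},{"claw":0,"tx":0,"ty":0,"tz":-0.5,"yaw":0},{"claw":0,"tx":0,"ty":0,"tz":-0.3,"yaw":0},{"claw":0,"tx":0,"ty":0,"tz":-0.2,"yaw":0},{"claw":0,"tx":0,"ty":0,"tz":0,"yaw":0}]' 40
python3 - <<'E'
from d import *
print(to([.5957,.1228,.21]))
f=grab("wrist");cv2.imwrite("pics/w2.png",f["img"])
E
```

```text
clock: 6.95
tcp_pos: [0.4991, -0.2324, 0.2136]
ee_rot: [0.976, -0.216, 0.0, -0.0]
contact_force: [0.5, -0.7, -1.2]
gripper_width: 0.049
gripper_force: 41.6
[-1.25 -7.25  0.07]
```

View pics/w2.png

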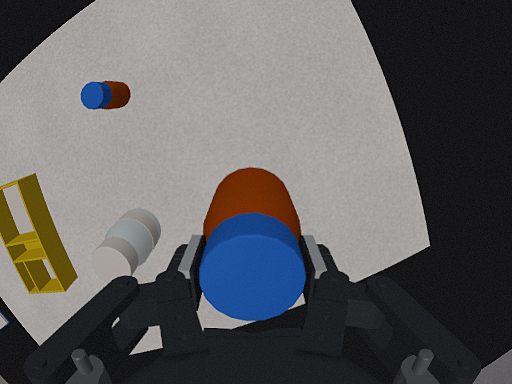

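The bottle hangs straight between the pads, with the cap centred at (252,267) and its foot at about 0.14 m, clear of everything. Now to a point above the large compartment.

```bash
python3 -m jog '[{"claw":0,"tx":-0.05,"ty":-0.25,"tz":0,"yaw":0},{"claw":0,"tx":-0.1,"ty":-0.5,"tz":0,"yaw":0},{"claw":0,"tx":-0.1,"ty":-0.7,"tz":0,"yaw":0},{"claw":0,"tx":-0.1,"ty":-0.8,"tz":0,"yaw":0},{"claw":0,"tx":-0.15,"ty":-0.8,"tz":0,"yaw":0},{"claw":0,"tx":-0.15,"ty":-0.8,"tz":0,"yaw":0},{"claw":0,"tx":-0.15,"ty":-0.8,"tz":0,"yaw":0},{"claw":0,"tx":-0.1,"ty":-0.8,"tz":0,"yaw":0},{"claw":0,"tx":-0.1,"ty":-0.7,"tz":0,"yaw":0},{"claw":0,"tx":-0.1,"ty":-0.5,"tz":0,"yaw":0},{"claw":0,"tx":-0.1,"ty":-0.4,"tz":0,"yaw":0},{"claw":0,"tx":-0.05,"ty":-0.2,"tz":0,"yaw":0}]' 40
python3 -m jog '[{"claw":0,"tx":0,"ty":0,"tz":0,"yaw":0},{"claw":0,"tx":0,"ty":0,"tz":0,"yaw":0}]'
python3 - <<'E'
from d import *
print(to([.5957,.1228,.080]))
f=grab("wrist");im=f["img"].copy()
from numpy import cos,sin
R=Ro.from_euler('z',1.346).as_matrix()
for z,col in((.005,(0,0,255)),(.045,(0,255,0))):
  for cx,cy,h in((0,-.045,.042),(-.014,.059,.028)):
    P=[proj(f,R@[cx+sx*h,cy+sy*h,0]+[.5518,.1328,z]) for sx,sy in((-1,-1),(1,-1),(1,1),(-1,1))]
    cv2.polylines(im,[np.round(P).astype(np.int32)],True,col,1)
cv2.imwrite("pics/w3.png",im)
E
```

```text
clock: 8.5
tcp_pos: [0.5953, 0.1235, 0.213]
ee_rot: [0.976, -0.216, -0.0, 0.0]
contact_force: [0.3, -0.7, -0.9]
gripper_width: 0.049
gripper_force: 41.6
clock: 8.75
tcp_pos: [0.5952, 0.1218, 0.2134]
ee_rot: [0.976, -0.217, -0.0, 0.0]
contact_force: [-0.3, 0.2, -1.5]
gripper_width: 0.0488
gripper_force: 41.6
[ 0.   -0.02  2.67]
```

View pics/w3.png

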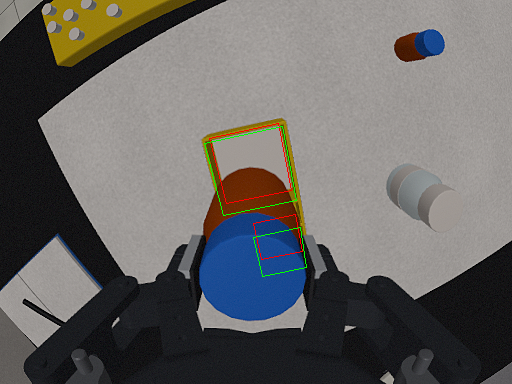

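The overlay sits on the tote walls to about 3 px, within the 12 mm clearance. Lowering, with the last part slow.

```bash
python3 -m jog '[{"claw":0,"tx":0,"ty":0,"tz":0.2,"yaw":0},{"claw":0,"tx":0,"ty":0,"tz":0.4,"yaw":0},{"claw":0,"tx":0,"ty":0,"tz":0.4,"yaw":0},{"claw":0,"tx":0,"ty":0,"tz":0.4,"yaw":0},{"claw":0,"tx":0,"ty":0,"tz":0.4,"yaw":0},{"claw":0,"tx":0,"ty":0,"tz":0.3,"yaw":0},{"claw":0,"tx":0,"ty":0,"tz":0.2,"yaw":0},{"claw":0,"tx":0,"ty":0,"tz":0.2,"yaw":0},{"claw":0,"tx":0,"ty":0,"tz":0.08,"yaw":0},{"claw":0,"tx":0,"ty":0,"tz":0.02,"yaw":0},{"claw":0,"tx":0,"ty":0,"tz":0,"yaw":0}]' 40
```

```text
clock: 10.18
tcp_pos: [0.5957, 0.1227, 0.0837]
ee_rot: [0.976, -0.216, 0.0, -0.0]
contact_force: [0.7, -0.1, -0.9]
gripper_width: 0.0488
gripper_force: 41.6
```

```bash
python3 -m jog '[{"claw":0,"tx":0,"ty":0,"tz":0.03,"yaw":0},{"claw":0,"tx":0,"ty":0,"tz":0,"yaw":0}]' 40
```

```text
clock: 10.42
tcp_pos: [0.5954, 0.1226, 0.0819]
ee_rot: [0.976, -0.216, 0.0, -0.0]
contact_force: [-0.3, 0.0, -1.8]
gripper_width: 0.0489
gripper_force: 41.6
```

```bash
python3 -m jog '[{"claw":0,"tx":0,"ty":0,"tz":0.03,"yaw":0},{"claw":0,"tx":0,"ty":0,"tz":0,"yaw":0}]' 40; python3 -m jog '[{"claw":0,"tx":0,"ty":0,"tz":0.02,"yaw":0},{"claw":0,"tx":0,"ty":0,"tz":0,"yaw":0}]' 40
```

```text
clock: 10.68
tcp_pos: [0.5953, 0.1226, 0.0802]
ee_rot: [0.976, -0.216, -0.0, 0.0]
contact_force: [-0.3, -0.5, -1.4]
gripper_width: 0.0492
gripper_force: 41.6
clock: 10.92
tcp_pos: [0.5954, 0.1226, 0.0793]
ee_rot: [0.976, -0.216, 0.0, 0.0]
contact_force: [0.5, -0.3, -1.6]
gripper_width: 0.049
gripper_force: 41.8
```

```bash
python3 -m jog '[{"claw":0,"tx":0,"ty":0,"tz":0.02,"yaw":0},{"claw":0,"tx":0,"ty":0,"tz":0,"yaw":0}]' 40; python3 -m jog '[{"claw":0,"tx":0,"ty":0,"tz":0.02,"yaw":0},{"claw":0,"tx":0,"ty":0,"tz":0,"yaw":0}]' 40
```

```text
clock: 11.18
tcp_pos: [0.5956, 0.1226, 0.0792]
ee_rot: [0.976, -0.216, 0.0, -0.0]
contact_force: [-2.4, -0.3, 5.0]
gripper_width: 0.0488
gripper_force: 42.3
clock: 11.42
tcp_pos: [0.5958, 0.1226, 0.0792]
ee_rot: [0.976, -0.216, 0.001, 0.0]
contact_force: [-2.4, 0.3, 9.3]
gripper_width: 0.049
gripper_force: 42.8
```

Contact. I'll ease off slightly, release and rise.

```bash
python3 -m jog '[{"claw":0,"tx":0,"ty":0,"tz":-0.03,"yaw":0},{"claw":0.65,"tx":0,"ty":0,"tz":0,"yaw":0},{"claw":0.8,"tx":0,"ty":0,"tz":0,"yaw":0},{"claw":1,"tx":0,"ty":0,"tz":0,"yaw":0},{"claw":1,"tx":0,"ty":0,"tz":0,"yaw":0},{"claw":1,"tx":0,"ty":0,"tz":-0.2,"yaw":0},{"claw":1,"tx":0,"ty":0,"tz":-0.4,"yaw":0},{"claw":1,"tx":0,"ty":0,"tz":-0.6,"yaw":0},{"claw":1,"tx":0,"ty":0,"tz":-0.6,"yaw":0},{"claw":1,"tx":0,"ty":0,"tz":-0.4,"yaw":0},{"claw":1,"tx":0,"ty":0,"tz":-0.2,"yaw":0},{"claw":1,"tx":0,"ty":0,"tz":0,"yaw":0}]' 40
python3 - <<'E'
from d import *
print(to([.653,-.119,.18]),ctrl.state()['joint_positions'].round(2))
f=grab("wrist");cv2.imwrite("pics/w4.png",f["img"])
E
```

```text
clock: 12.92
tcp_pos: [0.5956, 0.1227, 0.1996]
ee_rot: [0.976, -0.216, 0.001, -0.001]
contact_force: [0.8, -0.8, 0.1]
gripper_width: 0.0853
gripper_force: 0.0
[3.08 3.9  0.39] [ 0.47  0.38 -0.08 -0.   -1.11  0.67]
```

View pics/w4.png

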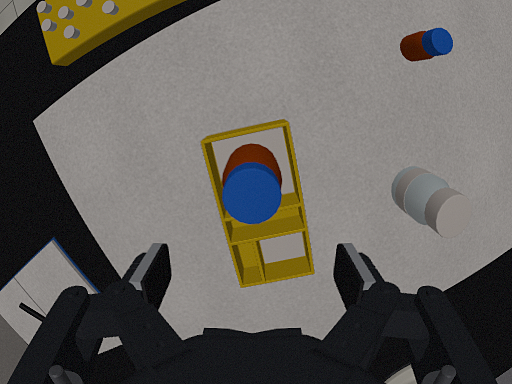

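The large bottle stands upright in the large compartment, cap at (252,193). The small bottle is at (428,43). Moving above it.

```bash
python3 -m jog '[{"claw":1,"tx":0.2,"ty":0.3,"tz":0,"yaw":0},{"claw":1,"tx":0.5,"ty":0.6,"tz":0,"yaw":0},{"claw":1,"tx":0.6,"ty":0.8,"tz":0,"yaw":0},{"claw":1,"tx":0.6,"ty":0.8,"tz":0,"yaw":0},{"claw":1,"tx":0.6,"ty":0.8,"tz":0.2,"yaw":0},{"claw":1,"tx":0.4,"ty":0.4,"tz":0.2,"yaw":0},{"claw":1,"tx":0.2,"ty":0.2,"tz":0.2,"yaw":0},{"claw":1,"tx":0,"ty":0,"tz":0,"yaw":0},{"claw":1,"tx":0,"ty":0,"tz":0,"yaw":0}]' 40
python3 w.py small_bottle_mid .015 .022 .072 w5
```

```text
clock: 14.1
tcp_pos: [0.6535, -0.1188, 0.1689]
ee_rot: [0.976, -0.216, -0.0, 0.0]
contact_force: [-0.3, 0.5, 0.3]
gripper_width: 0.0854
gripper_force: 0.0
[] [([234.9, 155.8, 269.9, 208.9], 0.8)]
[252.94466801 189.43259557] 994 1116.6427751050796 xy [ 0.6535 -0.1197] tcp [ 0.6538 -0.1185  0.1695] area-z
to [0.   0.03 2.57]
```

```bash
python3 -m jog '[{"claw":1,"tx":0,"ty":0.02,"tz":0.2,"yaw":0},{"claw":1,"tx":0,"ty":0,"tz":0.5,"yaw":0},{"claw":1,"tx":0,"ty":0,"tz":0.5,"yaw":0},{"claw":1,"tx":0,"ty":0,"tz":0.5,"yaw":0},{"claw":1,"tx":0,"ty":0,"tz":0.4,"yaw":0},{"claw":1,"tx":0,"ty":0,"tz":0.25,"yaw":0},{"claw":1,"tx":0,"ty":0,"tz":0.1,"yaw":0},{"claw":1,"tx":0,"ty":0,"tz":0,"yaw":0}]' 30
python3 -m jog '[{"claw":0.5,"tx":0,"ty":0,"tz":0,"yaw":0},{"claw":0.4,"tx":0,"ty":0,"tz":0,"yaw":0},{"claw":0,"tx":0,"ty":0,"tz":0,"yaw":0},{"claw":0,"tx":0,"ty":0,"tz":0,"yaw":0},{"claw":0,"tx":0,"ty":0,"tz":0,"yaw":0},{"claw":0,"tx":0,"ty":0,"tz":0,"yaw":0},{"claw":0,"tx":0,"ty":0,"tz":0,"yaw":0},{"claw":0,"tx":0,"ty":0,"tz":0,"yaw":0},{"claw":0,"tx":0,"ty":0,"tz":0,"yaw":0}]' 30
```

```text
clock: 15.2
tcp_pos: [0.6533, -0.1204, 0.0465]
ee_rot: [0.976, -0.216, 0.0, 0.0]
contact_force: [-0.5, 0.0, 1.5]
gripper_width: 0.0854
gripper_force: 0.0
clock: 16.32
tcp_pos: [0.6535, -0.1205, 0.0468]
ee_rot: [0.976, -0.216, 0.0, -0.0]
contact_force: [0.3, -0.2, 5.2]
gripper_width: 0.0289
gripper_force: 29.9
```

```bash
python3 -m jog '[{"claw":0,"tx":0,"ty":0,"tz":-0.1,"yaw":0},{"claw":0,"tx":0,"ty":0,"tz":-0.3,"yaw":0},{"claw":0,"tx":0,"ty":0,"tz":-0.4,"yaw":0},{"claw":0,"tx":0,"ty":0,"tz":-0.5,"yaw":0},{"claw":0,"tx":0,"ty":0,"tz":-0.5,"yaw":0},{"claw":0,"tx":0,"ty":0,"tz":-0.5,"yaw":0},{"claw":0,"tx":0,"ty":0,"tz":-0.3,"yaw":0},{"claw":0,"tx":0,"ty":0,"tz":-0.2,"yaw":0},{"claw":0,"tx":0,"ty":0,"tz":0,"yaw":0}]' 30
python3 - <<'E'
from d import *
print(to([.4912,.1323,.187]))
E
```

```text
clock: 17.45
tcp_pos: [0.6533, -0.1205, 0.1867]
ee_rot: [0.976, -0.216, 0.0, -0.0]
contact_force: [0.9, -1.0, -0.9]
gripper_width: 0.0289
gripper_force: 29.6
[-5.07 -3.21 -0.01]
```

```bash
python3 -m jog '[{"claw":0,"tx":-0.2,"ty":-0.13,"tz":0,"yaw":0},{"claw":0,"tx":-0.5,"ty":-0.32,"tz":0,"yaw":0},{"claw":0,"tx":-0.6,"ty":-0.38,"tz":0,"yaw":0},{"claw":0,"tx":-0.7,"ty":-0.44,"tz":0,"yaw":0},{"claw":0,"tx":-0.7,"ty":-0.44,"tz":0,"yaw":0},{"claw":0,"tx":-0.7,"ty":-0.44,"tz":0,"yaw":0},{"claw":0,"tx":-0.6,"ty":-0.38,"tz":0,"yaw":0},{"claw":0,"tx":-0.5,"ty":-0.32,"tz":0,"yaw":0},{"claw":0,"tx":-0.4,"ty":-0.25,"tz":0,"yaw":0},{"claw":0,"tx":-0.17,"ty":-0.11,"tz":0,"yaw":0},{"claw":0,"tx":0,"ty":0,"tz":0,"yaw":0},{"claw":0,"tx":0,"ty":0,"tz":0,"yaw":0}]' 30
python3 - <<'E'
from d import *
print(to([.4912,.1323,.052]))
f=grab("wrist");im=f["img"].copy();t=grab("top");g=t["img"].copy()
R=Ro.from_euler('z',1.346).as_matrix()
for F,I in((f,im),(t,g)):
 for z,col in((.005,(0,0,255)),(.045,(0,255,0))):
  for cx,cy,h in((0,-.045,.042),(-.014,.059,.028)):
    P=[proj(F,R@[cx+sx*h,cy+sy*h,0]+[.5518,.1328,z]) for sx,sy in((-1,-1),(1,-1),(1,1),(-1,1))]
    cv2.polylines(I,[np.round(P).astype(np.int32)],True,col,1)
cv2.imwrite("pics/w6.png",im)
a=cv2.resize(t["img"][150:270,110:220],None,fx=3.4,fy=3.4);b=cv2.resize(g[150:270,110:220],None,fx=3.4,fy=3.4);cv2.imwrite("pics/t6.png",np.hstack([a,b]))
E
```

```text
clock: 18.95
tcp_pos: [0.4912, 0.1316, 0.1861]
ee_rot: [0.976, -0.216, -0.0, 0.0]
contact_force: [0.3, 0.3, -0.6]
gripper_width: 0.0289
gripper_force: 29.7
[-0.01 -0.01  2.68]
```

View pics/w6.png

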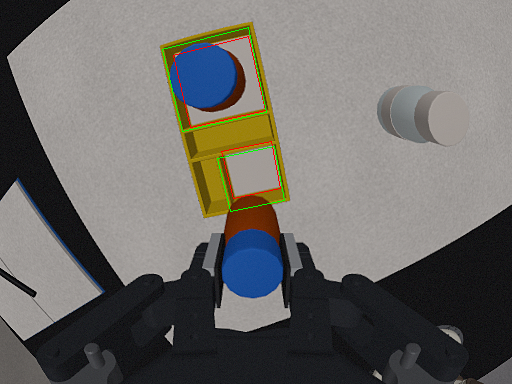

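The overlay sits on the small compartment to about 2 px (11 mm clearance), and the bottle hangs straight. The clear bottle is untouched. Lowering.

```bash
python3 -m jog '[{"claw":0,"tx":0,"ty":-0.01,"tz":0.2,"yaw":0},{"claw":0,"tx":0,"ty":0,"tz":0.4,"yaw":0},{"claw":0,"tx":0,"ty":0,"tz":0.4,"yaw":0},{"claw":0,"tx":0,"ty":0,"tz":0.4,"yaw":0},{"claw":0,"tx":0,"ty":0,"tz":0.4,"yaw":0},{"claw":0,"tx":0,"ty":0,"tz":0.3,"yaw":0},{"claw":0,"tx":0,"ty":0,"tz":0.2,"yaw":0},{"claw":0,"tx":0,"ty":0,"tz":0.2,"yaw":0},{"claw":0,"tx":0,"ty":0,"tz":0.1,"yaw":0},{"claw":0,"tx":0,"ty":0,"tz":0.04,"yaw":0},{"claw":0,"tx":0,"ty":0,"tz":0,"yaw":0}]' 30; python3 -m jog '[{"claw":0,"tx":0,"ty":0,"tz":0.02,"yaw":0},{"claw":0,"tx":0,"ty":0,"tz":0,"yaw":0}]' 30
```

```text
clock: 20.42
tcp_pos: [0.4915, 0.1326, 0.0545]
ee_rot: [0.976, -0.216, 0.0, -0.0]
contact_force: [0.6, 0.2, -0.2]
gripper_width: 0.0286
gripper_force: 29.7
clock: 20.68
tcp_pos: [0.4914, 0.1325, 0.0535]
ee_rot: [0.976, -0.216, 0.0, -0.0]
contact_force: [0.3, 0.4, 0.1]
gripper_width: 0.0289
gripper_force: 29.7
```

```bash
python3 -m jog '[{"claw":0,"tx":0,"ty":0,"tz":0.02,"yaw":0},{"claw":0,"tx":0,"ty":0,"tz":0,"yaw":0}]' 30
```

```text
clock: 20.92
tcp_pos: [0.4913, 0.1324, 0.0523]
ee_rot: [0.976, -0.216, -0.0, 0.0]
contact_force: [-0.6, 0.1, 0.2]
gripper_width: 0.0288
gripper_force: 29.7
```

```bash
python3 -m jog '[{"claw":0,"tx":0,"ty":0,"tz":0.02,"yaw":0},{"claw":0,"tx":0,"ty":0,"tz":0,"yaw":0}]' 30; python3 -m jog '[{"claw":0,"tx":0,"ty":0,"tz":0.01,"yaw":0},{"claw":0,"tx":0,"ty":0,"tz":0,"yaw":0}]' 30
```

```text
clock: 21.18
tcp_pos: [0.4915, 0.1325, 0.0518]
ee_rot: [0.976, -0.216, 0.0, -0.0]
contact_force: [-0.7, -0.6, 3.6]
gripper_width: 0.0292
gripper_force: 30.0
clock: 21.42
tcp_pos: [0.4917, 0.1325, 0.0517]
ee_rot: [0.976, -0.216, 0.0, -0.0]
contact_force: [-1.1, -0.6, 6.2]
gripper_width: 0.0289
gripper_force: 30.4
```

Contact. Releasing and rising.

```bash
python3 -m jog '[{"claw":0,"tx":0,"ty":0,"tz":-0.02,"yaw":0},{"claw":0.42,"tx":0,"ty":0,"tz":0,"yaw":0},{"claw":0.6,"tx":0,"ty":0,"tz":0,"yaw":0},{"claw":0.8,"tx":0,"ty":0,"tz":0,"yaw":0},{"claw":0.8,"tx":0,"ty":0,"tz":0,"yaw":0},{"claw":0.8,"tx":0,"ty":0,"tz":-0.2,"yaw":0},{"claw":0.8,"tx":0,"ty":0,"tz":-0.5,"yaw":0},{"claw":1,"tx":0,"ty":0,"tz":-0.7,"yaw":0},{"claw":1,"tx":0,"ty":0,"tz":-0.8,"yaw":0},{"claw":1,"tx":0,"ty":0,"tz":-0.7,"yaw":0},{"claw":1,"tx":0,"ty":0,"tz":-0.4,"yaw":0},{"claw":1,"tx":0,"ty":0,"tz":0,"yaw":0}]' 30
python3 -c "
from h import *
f=grab('wrist');cv2.imwrite('pics/w7.png',f['img']);s=grab('scene');cv2.imwrite('pics/s7.png',s['img'])"
```

```text
clock: 22.92
tcp_pos: [0.4921, 0.1329, 0.219]
ee_rot: [0.976, -0.216, 0.002, -0.002]
contact_force: [0.1, 0.2, -0.2]
gripper_width: 0.0849
gripper_force: 0.0
```

View pics/w7.png

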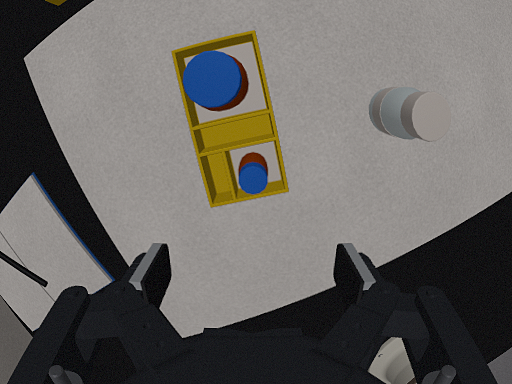

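View pics/s7.png

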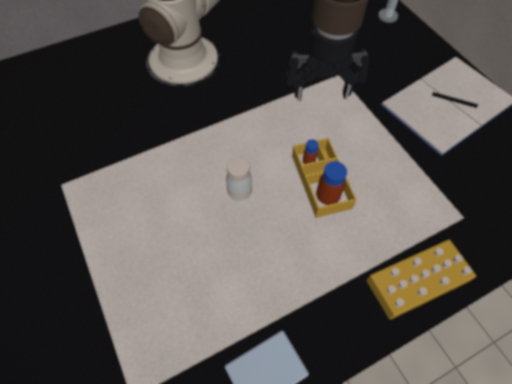

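Both bottles stand upright in their compartments: scene view large (332,183), small (312,152). The clear bottle is unmoved at (239,179) and the gripper is clear. Handing in.

```bash
python3 -c "
from workcell import ctrl
print(ctrl.finish_job())"
```

```text
the job is handed in; nothing more can be done
None
```

Both amber bottles now stand upright in the tote, the large one in the large compartment and the small one in the small compartment; the clear bottle is where it was, and I handed the job in at about 23 s.

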